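Knock the bung out of a glass blank and scrub its inside

TASK

A rubber bung is stuck in the neck of the glass blank that hangs slanted in the clamp. Take the long brush out of its jar and work it down inside the blank until its nose drives the bung out through the neck into the steel tray, then scrub the blank with two more full strokes: each time draw the brush up by at least 6 cm and push it down again until you feel the bristles bear firmly on the shoulder (how deep that is depends on the worn brush), pressing by feel and never ramming the glass. Finally stand the brush back in its jar, bristles down, leave the bung lying in the tray, and do not disturb the other things on the bench.

Things in the scene. Friction and masses are not known exactly. Their poses are not given: they have to be found in the camera images.
- brush: Worn bottle brush, 230 mm, about 170 g, standing nose down in the jar, perhaps leaning a few degrees. Origin: end of the nose, on the axis; z runs up the shaft. From the origin up: steel nose 14 mm thick, 0-36 mm; pale bristle head, 49 mm long, 41 mm across, its stiff core 34 mm with tapered ends; 7 mm wire shaft; brass ferrule 16 mm thick 148-164 mm; handle. Balance point near 105 mm
- blank: Clear glass blank, open at both ends, held rigidly in a clamp stand, leaning 0.38 rad from vertical, its mouth on the side nearer the robot. Origin: centre of the neck's lower end, 65 mm above the bench; z up the axis to the mouth. Neck z 0-32 mm, bore 26 mm; conical shoulder z 32-50 mm; body z 50-135 mm, bore 42 mm, wall 4 mm. The stand (post 170 mm high) is on the far side
- mouth (a point): Centre of the blank's mouth, upper end of the bore, z = 135 mm in the blank's frame
- bung: Orange rubber bung, 25 mm across, 28 mm long, about 16 g. Origin at its centre, z along its axis. Jammed in the neck, its lower end flush with the neck's; squeezed by the neck so that roughly 5 to 12 N slides it. It comes free once its top is pushed down to about 4 mm from the neck's lower end
- tray: Open steel tray, 120 x 130 mm (its x and y), 30 mm high, walls 3 mm, fixed on the bench under the neck. Origin: centre of its underside
- jar: Blue round jar, heavy and fixed, bore 50 mm, 56 mm outside, 85 mm high, inner floor 6 mm up. Origin: centre of its underside; z up. The brush stands in it
- paddle: Graphite paddle with wooden handle, 260 mm long, lying flat, a bystander. Origin at the root of the blade, underside
- pliers: Red-handled pliers, 150 mm long, lying flat, a bystander. Origin at the pivot, underside
- phone: White phone, 145 x 70 x 8 mm, lying flat, a bystander. Origin: centre of its underside
- tweezers: Steel tweezers, 160 mm long, lying flat, a bystander. Origin at mid-length, underside
- bottle_done: Finished little blue glass bottle, 54 mm across, 72 mm high, standing, a bystander. Origin: centre of its underside
- bung_box: Wooden box of spare corks, 70 x 50 x 26 mm, a bystander. Origin: centre of its underside
- rod_cup: Steel cup, 74 mm across, 100 mm high, with coloured glass rods standing in it to 190 mm, a bystander. Origin: centre of its underside
- handle (a point): Middle of the brush's wooden handle, 197 mm from the nose's end: square, 18 x 18 mm, 66 mm long, its flat sides facing the brush body's x and y
- shoulder (a point): Lower end of the conical shoulder inside the blank, on its axis, z = 32 mm in the blank's frame. The bristles come to bear when their lower end is about here (a few mm higher if off centre). The worn head has crept up its wire by an unknown 0 to 15 mm, so the nose's end is then anywhere from 4 to 19 mm below the neck: feel for it. Pressed, the head gives 2 N per mm for 3 mm, then is rigid
Mind the look-alikes: they are no part of the job. What is shaped like the brush but blue or purple is not meant.

How it is judged:
By the outcome, as a careful person would: the job done as asked, in the order asked, and still so for the second after the job is handed in, with the robot touching nothing.
It also fails if it takes over 62 s, if anything falls off the work surface, if the arm or the gripper's body presses on something with over 40 N, if the wrist force passes 120 N, or if a joint passes its speed limit or range.

ROBOT

A 6-joint arm with a two-finger parallel gripper is mounted at the origin on the work surface. World frame = base frame: x ahead of the robot, y to its left, z up, the work surface at z = 0. Lengths are in mm, angles in rad, forces in N, time in s.
With the tool pointing down it reaches from about 400 to 925 mm from the base axis. Payload 12.5 kg.
Tool frame: the origin (TCP) lies midway between the tips of the shut fingers; the grasp point (between the pads) lies 19 mm behind it; z points along the fingers, y is the line along which they close (so a half turn about z gives the same grasp; the last joint's range is limited). The gripper opens to 95 mm and grips with 3 to 60 N. Pads are 20 mm wide; open, the fingers measure 119 mm over their backs; the gripper's body (75 mm by 180 mm) begins 59 mm behind the grasp point.
Start: joints at [1, 0.491, 1.559, -0, 1.092, -0.106], TCP at [280.14, 558.72, 214.661] pointing down, gripper open.
Joint ranges: [-3.1, 3.1], [-0.84, 2.19], [0.05, 2.79], [-1.13, 4.28], [0.06, 2.93], [-2.69, 2.69]. Speed limits (rad/s): [2.22, 2.22, 2.79, 3.14, 3.14, 3.14].

INTERFACE

Orientations are given as [roll, pitch, yaw] about the fixed x, y, z axes, in that order (R = Rz(yaw) Ry(pitch) Rx(roll)).
In Python, from cell import state, read_camera, camera_info, env gives the robot as it stands.
- The arm moves only by the tool move_arm, never from a script. Its argument "commands" is a list of rows, each a list of 3 entries, a list of its own where there are three numbers: the shift along the world's x, y, z in cm, then the turn, a rotation vector about the world's x, y, z in degrees, then the opening, from 0 (shut) to 1 (fully open). A call has 1 to 10 rows; each row shifts and turns the commanded pose from where the row before left it; what a row does not reach is not made up. A row lasts 1/10 s, in which the tool goes at most 50 mm and 8.59 degrees, less where a joint would pass 70% of its speed; a pose out of reach is approached as far as the arm can. A call with a gripper value outside its range is refused whole. The fingers move at their own pace and stop on an object; the grip force is fixed at half the most. Time passes only in rows, so rows that do not move let the fingers close. It gives the time, the measured TCP pose, the force, the opening and the grip force at its end, in the units of the state.
- state(): the state, without advancing time (a new reading comes with each control period).
- read_camera(name): name is "scene" or "top"; returns the picture (384x512x3 uint8, blue, green, red); there is no depth.
- camera_info(name): a dict with "K" (3x3 intrinsics, pixels), "cam_to_world" (4x4, takes a point from camera to world coordinates). Camera axes: x right, y down, z forward; pixel columns grow to the right and rows downward; lengths in mm; the calibration is good to about 2 mm. A picture is of the moment at which its call begins. camera_info takes no time and is no camera call.
- env.job_done(): hands the job in; it is judged then, once.
The state is a dict: "t": time; "joints": joint angles; "qvel": joint speeds; "tau": joint torques, N m; "eef_pos": TCP position; "tcp_rot": TCP orientation; "ft_force": force on the tool from outside, world axes, zero at the start; "moment": the same for the moment, N m; "opening": opening from 0.0 (shut) to 1.0 (fully open); "grip_force": force on a finger pad.
Only numpy, scipy, OpenCV 4.12 (cv2) and the standard library are available. Lean on these libraries where they do the work, as an engineer would, in place of code of your own. Each camera call takes 0.05 s, during which the arm holds its last target. There are 200 camera calls.

## Working session

There is one attempt and no reset: what is moved stays moved. The work goes in short steps, Python scripts to look and compute and a tool call to move; the robot and the scene stay as the last step left them, time stands still between calls to the robot, and variables do not carry over. Pictures are saved under pics/ and viewed, at most 10 in all, crops included, and the job is handed in when it is done.

Besides the shell and the picture viewer there is one more tool, called after ">>>" by a JSON object that holds its "op" and its "data". move_arm: Moves the arm, as the interface text tells. Its arguments: {"type":"object","properties":{"commands":{"type":"array"}},"required":["commands"]}

```bash
mkdir -p pics; python3 - <<'E'
from cell import *
import cv2
for n in("scene","top"):
    cv2.imwrite(f"pics/{n}0.png",cv2.resize(read_camera(n),(800,600),interpolation=cv2.INTER_CUBIC))
    i=camera_info(n);print(n,i["K"],i["cam_to_world"])
print(state())
E
```

```text
scene [[391.21538609   0.         249.36243441]
 [  0.         391.21538609 188.48616866]
 [  0.           0.           1.        ]] [[ 1.99830601e-01  7.51289682e-01 -6.28992484e-01  1.31055327e+03]
 [ 9.79641929e-01 -1.40599280e-01  1.43295269e-01 -1.55642564e+02]
 [ 1.92203670e-02 -6.44822190e-01 -7.64090912e-01  1.07431930e+03]
 [ 0.00000000e+00  0.00000000e+00  0.00000000e+00  1.00000000e+00]]
top [[356.62883783   0.         256.1799191 ]
 [  0.         356.62883783 192.01664015]
 [  0.           0.           1.        ]] [[-1.80563701e-02 -9.75108524e-01  2.20991706e-01  3.21299314e+02]
 [-9.99827553e-01  1.85689201e-02  2.41891402e-04  1.47713421e+01]
 [-4.33944770e-03 -2.20949229e-01 -9.75275657e-01  1.09085752e+03]
 [ 0.00000000e+00  0.00000000e+00  0.00000000e+00  1.00000000e+00]]
{'t': 0.1, 'joints': array([ 1.00037561e+00,  4.91491119e-01,  1.55935581e+00,  6.10301243e-06,
        1.09173946e+00, -1.05628170e-01]), 'qvel': array([ 0.00138369, -0.00251771, -0.00149102, -0.0007848 ,  0.00108409,
        0.00092885]), 'tau': array([ 1.85191602e-03, -6.13624334e+01, -2.58609724e+01,  6.93572732e-02,
        4.69283271e-02, -1.13319641e-05]), 'eef_pos': array([280.02886454, 558.52251082, 214.13652613]), 'tcp_rot': array([-3.14060503e+00, -1.10154037e-04,  2.67679724e+00]), 'ft_force': array([ 0.2285044 , -0.43417765,  0.29753646]), 'moment': array([-0.0066704 ,  0.02040336, -0.02014097]), 'grip_force': 0.0, 'opening': 0.998969550037916}
```

View pics/scene0.png

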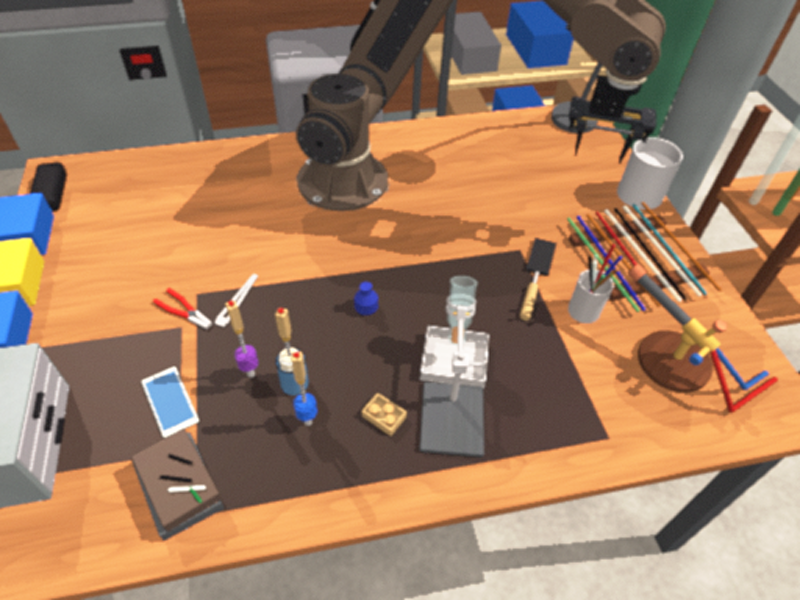

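View pics/top0.png

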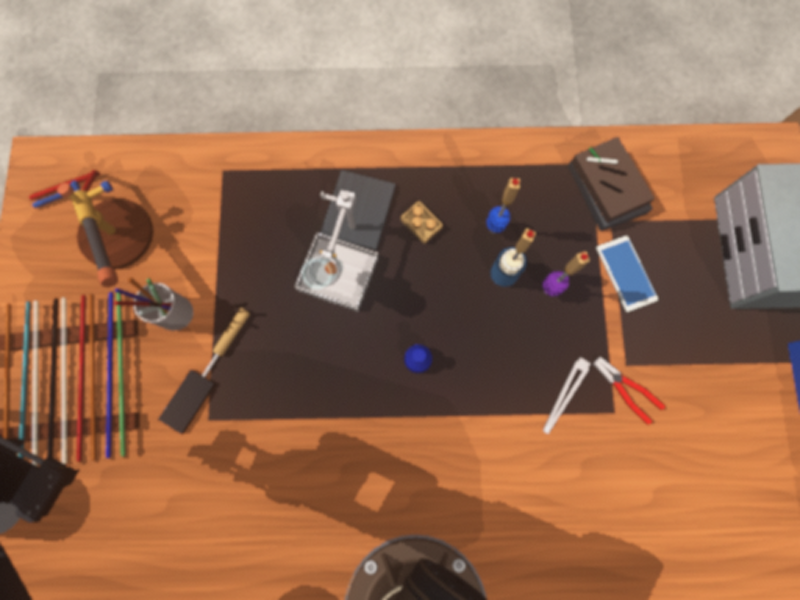

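The brush is the pale-headed one: scene (290,345), top (512,262). Purple and blue decoys stand either side of it. The blank is at scene (460,310), top (322,270). I'll zoom in on both for measurement.

```bash
python3 - <<'E'
import cv2,numpy as np
from cell import *
s=read_camera("scene");t=read_camera("top")
cv2.imwrite("s.png",s);cv2.imwrite("t.png",t)
def c(im,x,y,w=80,h=60): return cv2.resize(im[y:y+h,x:x+w],(400,300),interpolation=cv2.INTER_CUBIC)
# each 5x
m=np.vstack([np.hstack([c(s,145,190,80,60+0),c(t,300,110)]),np.hstack([c(s,258,170),c(t,180,120)])])
for i in range(0,800,50): 
    m[::4,i]=128
for j in range(0,600,50): m[j,::4]=128
cv2.imwrite("pics/m1.png",m)
E
```

```text
(no output)
```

View pics/m1.png

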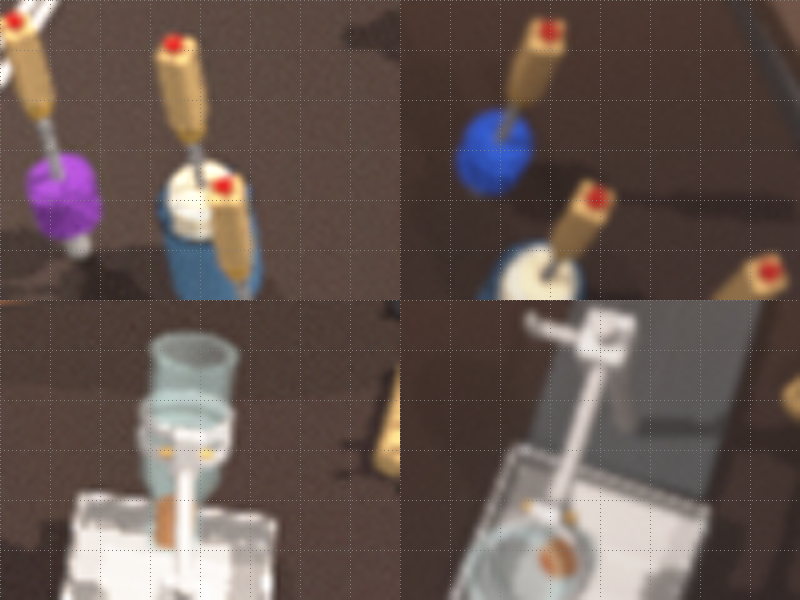

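Brush tip (red end) is at scene px (179.6,198.8), top (339.4,149.8). The shaft emerges from the head at scene (184.6,226.6), top (329.6,165). The top-view mouth and jar need a lower crop.

```bash
python3 - <<'E'
import cv2,numpy as np
s=cv2.imread("s.png");t=cv2.imread("t.png")
def c(im,x,y,w=50,h=37): return cv2.resize(im[y:y+h,x:x+w],(400,296),interpolation=cv2.INTER_CUBIC)
m=np.vstack([np.hstack([c(s,270,172),c(t,187,152)]),np.hstack([c(s,160,220),c(t,305,152)])])
for i in range(0,800,40): m[::4,i]=128
for j in range(0,592,40): m[j,::4]=128
cv2.imwrite("pics/m2.png",m)
E
cat > g.py <<'E'
from cell import camera_info
import numpy as np
from scipy.optimize import least_squares
C={n:(camera_info(n)["K"],np.linalg.inv(camera_info(n)["cam_to_world"])) for n in("scene","top")}
def proj(n,p):
    K,T=C[n]; q=K@(T[:3,:3]@np.asarray(p,float)+T[:3,3]); return q[:2]/q[2]
def tri(ps,pt):
    r=least_squares(lambda p:np.r_[proj("scene",p)-ps,proj("top",p)-pt],[600,0,100])
    return r.x,np.abs(r.fun).max()
def onplane(n,px,z):
    return least_squares(lambda p:proj(n,[p[0],p[1],z])-px,[600,0]).x
E
python3 - <<'E'
from g import *
a,e=tri((179.6,198.8),(339.4,149.8));b,f=tri((184.6,226.6),(329.6,165))
print(a,e,b,f,np.linalg.norm(a-b),(a-b)/np.linalg.norm(a-b))
E
```

```text
[ 620.55015552 -195.21571399  235.65173212] 0.7745103344876441 [ 621.19188535 -196.04963953  103.57845393] 0.7991905934261183 132.07746992575656 [-0.00485874  0.00631391  0.99996826]
```

View pics/m2.png

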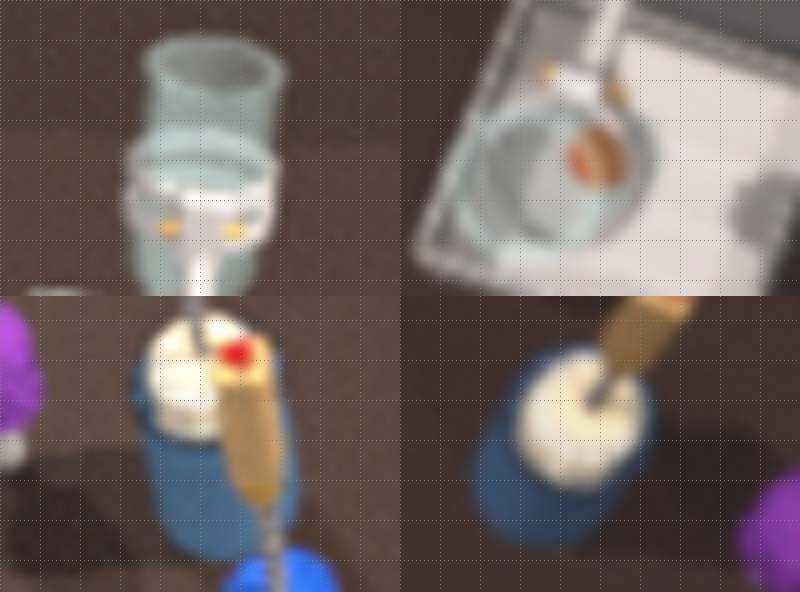

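```bash
python3 - <<'E'
from g import *
zm=65+135*np.cos(.38)
print("decoys",tri((189.4,227.2),(330,116.4)),tri((147.6,194),(374,164.2)))
print("mouth tri",tri((296.75,180.25),(187+132/8,152+185/8)),zm)
M=onplane("scene",(296.75,180.25),zm);print("M",M,proj("top",[*M,zm])-[187,152])
B=onplane("top",(211.75,171.4),91);print("bungtop",B, 'dist should be',107*np.sin(.38),np.hypot(*(B-M)),np.arctan2(*(M-B)[::-1]))
# tray: floor corners/ rim in top: montage1 bottom right (5x, off 180,120; 400,300)
for p in [(518,449),(708,513)]: print("tray rim", onplane("top",((p[0]-400)/5+180,(p[1]-300)/5+120),30))
print("tray c3",onplane("top",((415-400)/8+187,250/8+152),30))
# jar rim in top
print("jar top rim center",onplane("top",(305+(585-400)/8,152+(410-296)/8),91))
# stand post top
print("post",onplane("top",((607-400)/5+180,(337-300)/5+120),170))
E
```

```text
decoys (array([ 714.69526051, -178.64027016,  229.22666055]), np.float64(0.7427570164079214)) (array([ 582.55841475, -280.83780742,  230.28404468]), np.float64(0.7740265996876019))
mouth tri (array([574.73737689, 155.0349262 , 187.26048323]), np.float64(1.085952068970073)) 190.3697258028289
M [577.33788402 157.34653194] [14.52587414 21.68399978]
bungtop [611.92639479 143.37558307] dist should be 39.68849022718915 37.303518458884035 2.7577125946327294
tray rim [700.55861954 177.45922378]
tray rim [656.29758078  58.65896084]
tray c3 [593.20618442 221.11125836]
jar top rim center [ 620.99105542 -196.40891605]
post [714.76372559 107.74644121]
```

Triangulation: brush tip (620.5,-195.5,235.7), near vertical, and 236 was expected. Mouth is about (576,157,190), lean azimuth about -0.355 rad. Next is the handle's yaw.

```bash
python3 - <<'E'
import cv2,numpy as np
s=cv2.imread("s.png");t=cv2.imread("t.png")
m=np.hstack([cv2.resize(i[y:y+25,x:x+20],(400,500),interpolation=cv2.INTER_CUBIC) for i,x,y in((s,171,193),(t,329,143))])
for i in range(0,800,50): m[::4,i]=128
for j in range(0,500,50): m[j,::4]=128
cv2.imwrite("pics/m3.png",m)
E
python3 - <<'E'
import numpy as np
from cell import state
from scipy.spatial.transform import Rotation as R
s=state();print(R.from_euler('xyz',s['tcp_rot']).as_matrix())
E
```

```text
[[-8.93913314e-01  4.48239734e-01 -3.57499030e-04]
 [ 4.48239869e-01  8.93913159e-01 -5.32567315e-04]
 [ 8.08552560e-05 -6.36314332e-04 -9.99999794e-01]]
```

View pics/m3.png

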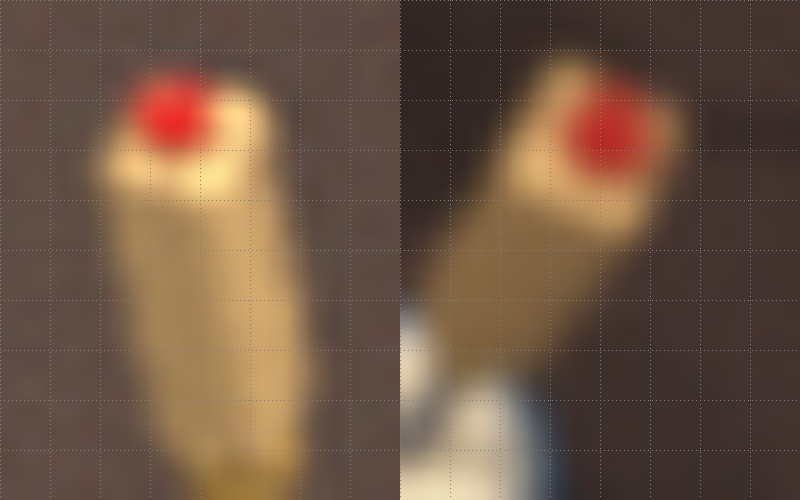

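>>> {"op": "move_arm", "data": {"commands": [[[1.7, -3.75, 0.4], [0, 0, -4.3], 0.6], [[1.7, -3.75, 0.4], [0, 0, -4.3], 0.6], [[1.7, -3.75, 0.4], [0, 0, -4.3], 0.6], [[1.7, -3.75, 0.4], [0, 0, -4.3], 0.6], [[1.7, -3.75, 0.4], [0, 0, -4.3], 0.6], [[1.7, -3.75, 0.4], [0, 0, -4.3], 0.6], [[1.7, -3.75, 0.4], [0, 0, -4.3], 0.6], [[1.7, -3.75, 0.4], [0, 0, -4.3], 0.6], [[1.7, -3.75, 0.4], [0, 0, -4.3], 0.6], [[1.7, -3.75, 0.4], [0, 0, -4.3], 0.6]]}}

```text
t: 1.2
eef_pos: [450.5, 182.1, 254.9]
tcp_rot: [3.141, -0.0, 1.923]
ft_force: [0.1, 0.4, 1.0]
opening: 0.603
grip_force: 0.0
```

>>> {"op": "move_arm", "data": {"commands": [[[1.7, -3.75, 0.4], [0, 0, -4.3], 0.6], [[1.7, -3.75, 0.4], [0, 0, -4.3], 0.6], [[1.7, -3.75, 0.4], [0, 0, -4.3], 0.6], [[1.7, -3.75, 0.4], [0, 0, -4.3], 0.6], [[1.7, -3.75, 0.4], [0, 0, -4.3], 0.6], [[1.7, -3.75, 0.4], [0, 0, -4.3], 0.6], [[1.7, -3.75, 0.4], [0, 0, -4.3], 0.6], [[1.7, -3.75, 0.4], [0, 0, -4.3], 0.6], [[1.7, -3.75, 0.4], [0, 0, -4.3], 0.6], [[1.7, -3.75, 0.4], [0, 0, -4.3], 0.6]]}}

```text
t: 2.2
eef_pos: [620.5, -192.9, 294.7]
tcp_rot: [-3.141, -0.0, 1.173]
ft_force: [-0.1, 0.4, 0.1]
opening: 0.602
grip_force: 0.0
```

```bash
cat > o.py <<'E'
from g import *
from cell import *
from scipy.spatial.transform import Rotation as R
def show():
    s=state();M=R.from_euler('xyz',s['tcp_rot']).as_matrix()
    print("t",round(s['t'],2),"tcp",s['eef_pos'].round(1),"z",M[:,2].round(4),"y",M[:,1].round(3),"F",s['ft_force'].round(1),"M",s['moment'].round(2),"op",round(s['opening'],3),"g",s['grip_force'],"q",s['joints'].round(2))
    return s,M
E
python3 - <<'E'
from o import *
show()
print(tri((180.2,199.65),(338.8,150.45)))
E
```

```text
t 2.2 tcp [ 620.5 -192.9  294.7] z [-1.e-04  1.e-04 -1.e+00] y [ 0.922 -0.388 -0.   ] F [-0.1  0.4  0.1] M [-0.07  0.04 -0.07] op 0.602 g 0.0 q [-0.4   0.47  1.38  0.    1.29 -0.  ]
(array([ 620.33261611, -194.34503233,  231.499102  ]), np.float64(0.8825016221024384))
```

>>> {"op": "move_arm", "data": {"commands": [[[0, -0.2, -3], [0, 0, 0], 0.6], [[0, 0, -3], [0, 0, 0], 0.6], [[0, 0, -3], [0, 0, 0], 0.6], [[0, 0, -2], [0, 0, 0], 0.6], [[0, 0, 0], [0, 0, 0], 0.6]]}}

```text
t: 2.7
eef_pos: [619.0, -192.9, 181.7]
tcp_rot: [-3.136, 0.0, 1.176]
ft_force: [-0.3, 0.8, -0.2]
opening: 0.602
grip_force: 0.0
```

```bash
python3 - <<'E'
from o import *
import cv2
show()
s=read_camera("scene");t=read_camera("top")
m=np.hstack([cv2.resize(i[y:y+60,x:x+50],(400,480),interpolation=cv2.INTER_CUBIC) for i,x,y in((s,155,175),(t,305,120))])
cv2.imwrite("pics/m4.png",m)
E
```

```text
t 2.7 tcp [ 619.  -192.9  181.7] z [-0.0048  0.002  -1.    ] y [ 0.923 -0.385 -0.005] F [-0.3  0.8 -0.2] M [-0.08  0.12  0.04] op 0.602 g 0.0 q [-0.4   0.56  1.53 -0.    1.06 -0.01]
```

View pics/m4.png

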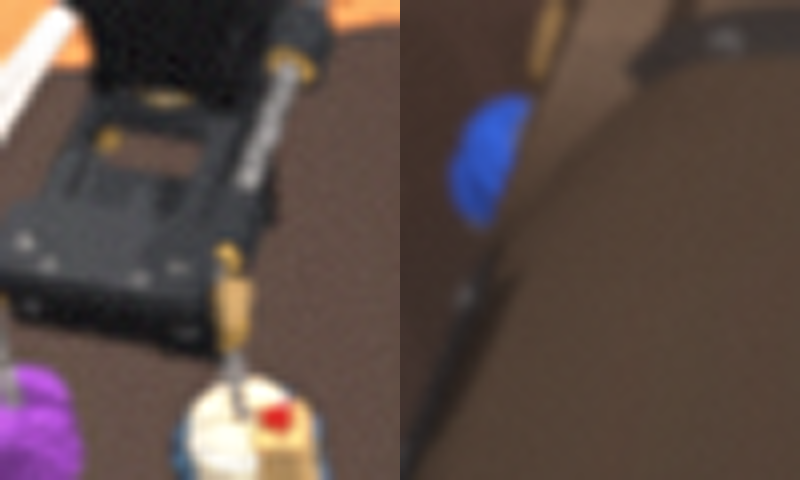

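```bash
python3 - <<'E'
from o import *
import cv2
s,M=show()
im=read_camera("scene")
p=s['eef_pos'];z=M[:,2];y=M[:,1];x=M[:,0]
k=5;c=(120,110)
out=cv2.resize(im[110:230,120:280],(800,600),interpolation=cv2.INTER_CUBIC)
for q,col in((p,(0,255,0)),(p-19*z,(255,255,0)),(p-19*z+28*y,(255,0,255)),(p-19*z-28*y,(0,0,255)),(p-78*z,(255,255,255))):
    u=(proj("scene",q)-c)*5; print(proj("scene",q)); cv2.circle(out,tuple(int(v) for v in u),4,col,-1)
cv2.imwrite("pics/m5.png",out)
E
```

```text
t 2.8 tcp [ 620.3 -193.4  185.1] z [ 1.e-04 -0.e+00 -1.e+00] y [ 0.923 -0.385  0.   ] F [-0.  -0.2  0.1] M [-0.06  0.08  0.02] op 0.6 g 0.0 q [-0.4   0.55  1.53  0.    1.06 -0.01]
[181.5863078  209.71723686]
[180.81725065 205.61614852]
[177.72225687 213.51033477]
[183.81310763 197.97482368]
[178.29339641 192.15739679]
```

View pics/m5.png

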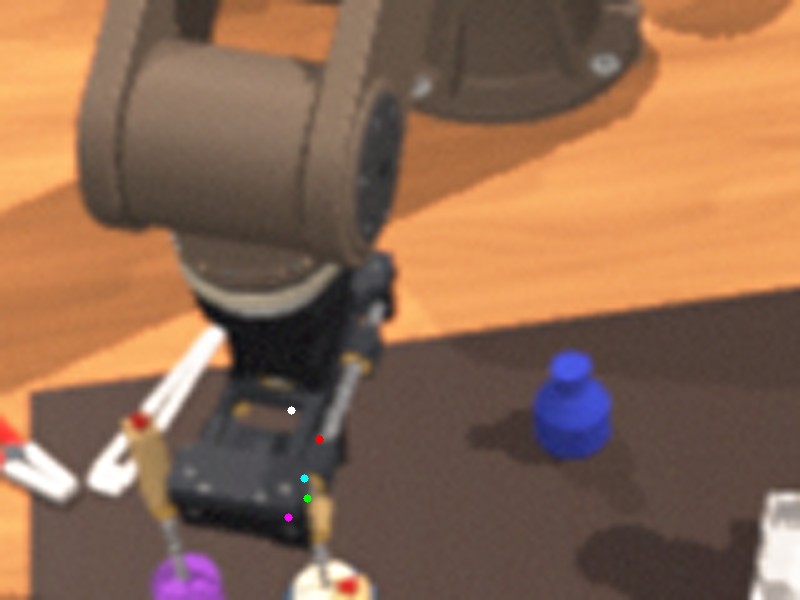

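The big slab is the near end of the gripper body; the projected TCP at (307,498) sits on the handle axis. Closing.

>>> {"op": "move_arm", "data": {"commands": [[[0, 0, 0], [0, 0, 0], 0.4], [[0, 0, 0], [0, 0, 0], 0.2], [[0, 0, 0], [0, 0, 0], 0], [[0, 0, 0], [0, 0, 0], 0], [[0, 0, 0], [0, 0, 0], 0], [[0, 0, 0], [0, 0, 0], 0]]}}

```text
t: 3.45
eef_pos: [620.1, -193.3, 184.8]
tcp_rot: [3.141, 0.0, 1.176]
ft_force: [-0.8, -0.3, 1.6]
opening: 0.19
grip_force: 30.0
```

```bash
python3 -c "
from o import *
show()"
```

```text
t 3.45 tcp [ 620.1 -193.3  184.8] z [ 1.e-04 -1.e-04 -1.e+00] y [ 0.923 -0.385  0.   ] F [-0.8 -0.3  1.6] M [-0.09  0.25  0.  ] op 0.19 g 29.999036192893982 q [-0.4   0.55  1.53 -0.    1.06 -0.01]
```

>>> {"op": "move_arm", "data": {"commands": [[[0, 0, 0.5], [0, 0, 0], 0], [[0, 0, 1.5], [0, 0, 0], 0], [[0, 0, 3], [0, 0, 0], 0], [[0, 0, 3], [0, 0, 0], 0], [[0, 0, 3], [0, 0, 0], 0], [[0, 0, 3], [0, 0, 0], 0], [[0, 0, 3], [0, 0, 0], 0], [[0, 0, 2], [0, 0, 0], 0], [[0, 0, 1], [0, 0, 0], 0], [[0, 0, 0], [0, 0, 0], 0]]}}

```text
t: 4.45
eef_pos: [620.2, -193.3, 385.6]
tcp_rot: [3.14, 0.0, 1.176]
ft_force: [-0.4, 0.1, -2.1]
opening: 0.188
grip_force: 30.0
```

>>> {"op": "move_arm", "data": {"commands": [[[-1, 3.2, 0], [-0.63, -1.7, 0], 0], [[-1, 3.2, 0], [-0.63, -1.7, 0], 0], [[-1, 3.2, 0], [-0.63, -1.7, 0], 0], [[-1, 3.2, 0], [-0.63, -1.7, 0], 0], [[-1, 3.2, 0], [-0.63, -1.7, 0], 0], [[-1, 3.2, 0], [-0.63, -1.7, 0], 0], [[-1, 3.2, 0], [-0.63, -1.7, 0], 0], [[-1, 3.2, 0], [-0.63, -1.7, 0], 0], [[-1, 3.2, 0], [-0.63, -1.7, 0], 0], [[-1, 3.2, 0], [-0.63, -1.7, 0], 0]]}}

```text
t: 5.45
eef_pos: [519.1, 127.9, 383.2]
tcp_rot: [2.826, -0.012, 1.178]
ft_force: [0.7, -0.4, -0.9]
opening: 0.191
grip_force: 30.0
```

>>> {"op": "move_arm", "data": {"commands": [[[-1, 3.2, 0], [-0.63, -1.7, 0], 0], [[-0.7, 2.5, 0], [-0.63, -1.7, 0], 0], [[0, 0, 0], [0, 0, 0], 0], [[0, 0, 0], [0, 0, 0], 0]]}}

```text
t: 5.85
eef_pos: [502.6, 184.1, 383.5]
tcp_rot: [2.764, -0.013, 1.18]
ft_force: [-0.8, -0.1, -2.0]
opening: 0.188
grip_force: 30.0
```

```bash
python3 - <<'E'
from o import *
import cv2
s,M=show()
d=np.array([.3478,-.1289,-.9287]);z=M[:,2];p=s['eef_pos']
mouth=np.array([576,156.8,190.4])
n=p+178.8*z;r=n-mouth
print("nose",n,"along",r@d,"lat",r-(r@d)*d)
im=[read_camera(c) for c in("scene","top")]
o=[]
for c,i in zip(("scene","top"),im):
    u=proj(c,n).round().astype(int);x,y=u[0]-32,u[1]-30
    b=cv2.resize(i[y:y+75,x:x+64],(400,469),interpolation=cv2.INTER_CUBIC);k=400/64
    for q,col in((n,(0,255,0)),(p+140*z,(255,0,255)),(mouth,(0,0,255)),(mouth+135*d,(255,0,0))):
        v=(proj(c,q)-[x,y]+.5)*k;cv2.circle(b,tuple(int(a) for a in v),3,col,-1)
    print(c,x,y);o.append(b)
cv2.imwrite("pics/m6.png",np.hstack(o))
E
```

```text
t 5.85 tcp [502.6 184.1 383.5] z [ 0.3457 -0.1288 -0.9295] y [ 0.858 -0.358  0.369] F [-0.8 -0.1 -2. ] M [0.02 0.42 0.03] op 0.188 g 29.999814927577972 q [ 0.35  0.12  1.7  -0.28  1.05  0.85]
nose [564.39165945 161.10205451 217.27993684] along -29.55531301518397 lat [-1.32900269  0.49237466 -0.56808236]
scene 266 141
top 166 146
```

View pics/m6.png

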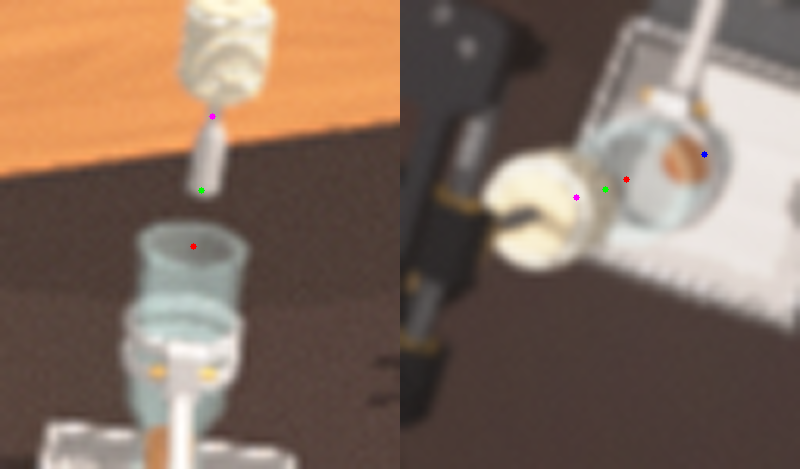

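The nose (scene px 203,188) lines up with the mouth centre and axis, so I insert.

>>> {"op": "move_arm", "data": {"commands": [[[0.48, -0.18, -0.87], [0, 0, 0], 0], [[0.35, -0.13, -0.93], [0, 0, 0], 0], [[0.35, -0.13, -0.93], [0, 0, 0], 0], [[0.35, -0.13, -0.93], [0, 0, 0], 0], [[0.35, -0.13, -0.93], [0, 0, 0], 0], [[0.35, -0.13, -0.93], [0, 0, 0], 0], [[0, 0, 0], [0, 0, 0], 0], [[0, 0, 0], [0, 0, 0], 0]]}}

```text
t: 6.75
eef_pos: [525.5, 175.4, 329.4]
tcp_rot: [2.762, -0.015, 1.179]
ft_force: [-0.3, 1.2, -1.5]
opening: 0.192
grip_force: 30.0
```

```bash
cat >> o.py <<'E'
d=np.array([.3478,-.1289,-.9287]);mouth=np.array([576,156.8,190.4])
def ins(g=178.8):
    s,M=show();n=s['eef_pos']+g*M[:,2];r=n-mouth;F=s['ft_force']
    print("along",(r@d).round(1),"lat",(r-(r@d)*d).round(1),"Fax",(F@d).round(2),"Flat",(F-(F@d)*d).round(1))
E
python3 -c "
from o import *
ins()"
```

```text
t 6.75 tcp [525.5 175.4 329.4] z [ 0.3474 -0.1289 -0.9288] y [ 0.856 -0.36   0.37 ] F [-0.3  1.2 -1.5] M [ 0.01  0.43 -0.01] op 0.192 g 29.99970316886902 q [ 0.32  0.19  1.76 -0.3   0.91  0.86]
along 29.8 lat [ 1.3 -0.6  0.6] Fax 1.12 Flat [-0.7  1.4 -0.5]
```

>>> {"op": "move_arm", "data": {"commands": [[[0.1, -0.01, -0.73], [0, 0, 0], 0], [[0.24, -0.09, -0.65], [0, 0, 0], 0], [[0.24, -0.09, -0.65], [0, 0, 0], 0], [[0.24, -0.09, -0.65], [0, 0, 0], 0], [[0.24, -0.09, -0.65], [0, 0, 0], 0], [[0.24, -0.09, -0.65], [0, 0, 0], 0], [[0, 0, 0], [0, 0, 0], 0], [[0, 0, 0], [0, 0, 0], 0]]}}

```text
t: 7.55
eef_pos: [538.5, 170.8, 289.6]
tcp_rot: [2.762, -0.015, 1.179]
ft_force: [-0.3, 1.3, -1.2]
opening: 0.186
grip_force: 30.0
```

```bash
python3 -c "
from o import *
ins()"
```

```text
t 7.55 tcp [538.5 170.8 289.6] z [ 0.3475 -0.1289 -0.9288] y [ 0.856 -0.36   0.37 ] F [-0.3  1.3 -1.2] M [0.04 0.46 0.  ] op 0.186 g 29.999756813049316 q [ 0.3   0.24  1.8  -0.31  0.82  0.88]
along 71.9 lat [-0.3  0.2 -0.2] Fax 0.79 Flat [-0.6  1.4 -0.4]
```

Free and centred. On towards the bung (top expected near 107).

>>> {"op": "move_arm", "data": {"commands": [[[0.24, -0.09, -0.65], [0, 0, 0], 0], [[0.24, -0.09, -0.65], [0, 0, 0], 0], [[0.24, -0.09, -0.65], [0, 0, 0], 0], [[0.24, -0.09, -0.65], [0, 0, 0], 0], [[0, 0, 0], [0, 0, 0], 0], [[0, 0, 0], [0, 0, 0], 0]]}}

```text
t: 8.15
eef_pos: [548.1, 167.2, 263.5]
tcp_rot: [2.762, -0.015, 1.179]
ft_force: [-0.1, 0.6, -1.1]
opening: 0.19
grip_force: 30.0
```

>>> {"op": "move_arm", "data": {"commands": [[[0.1, -0.04, -0.28], [0, 0, 0], 0], [[0.1, -0.04, -0.28], [0, 0, 0], 0], [[0.1, -0.04, -0.28], [0, 0, 0], 0], [[0, 0, 0], [0, 0, 0], 0]]}}

```text
t: 8.55
eef_pos: [551.1, 166.0, 255.0]
tcp_rot: [2.762, -0.015, 1.179]
ft_force: [0.5, 0.4, -2.5]
opening: 0.189
grip_force: 30.0
```

```bash
python3 -c "
from o import *
ins()"
```

```text
t 8.55 tcp [551.1 166.  255. ] z [ 0.3476 -0.1289 -0.9288] y [ 0.856 -0.36   0.37 ] F [ 0.5  0.4 -2.5] M [0.02 0.41 0.07] op 0.189 g 29.999767541885376 q [ 0.28  0.29  1.83 -0.33  0.74  0.89]
along 108.9 lat [-0.6  0.2 -0.3] Fax 2.45 Flat [-0.4  0.7 -0.2]
```

>>> {"op": "move_arm", "data": {"commands": [[[0.1, -0.04, -0.28], [0, 0, 0], 0], [[0.1, -0.04, -0.28], [0, 0, 0], 0], [[0, 0, 0], [0, 0, 0], 0]]}}

```text
t: 8.85
eef_pos: [553.1, 165.2, 249.3]
tcp_rot: [2.762, -0.015, 1.179]
ft_force: [-0.4, -0.2, -1.8]
opening: 0.186
grip_force: 30.0
```

>>> {"op": "move_arm", "data": {"commands": [[[0.1, -0.04, -0.28], [0, 0, 0], 0], [[0.1, -0.04, -0.28], [0, 0, 0], 0], [[0, 0, 0], [0, 0, 0], 0]]}}

```text
t: 9.15
eef_pos: [555.1, 164.3, 243.6]
tcp_rot: [2.762, -0.015, 1.179]
ft_force: [0.5, -0.5, -2.6]
opening: 0.191
grip_force: 30.0
```

```bash
python3 -c "
from o import *
ins()"
```

```text
t 9.15 tcp [555.1 164.3 243.6] z [ 0.3473 -0.129  -0.9288] y [ 0.856 -0.36   0.37 ] F [ 0.5 -0.5 -2.6] M [0.04 0.47 0.04] op 0.191 g 29.9996817111969 q [ 0.28  0.31  1.84 -0.34  0.71  0.9 ]
along 121.1 lat [-0.9  0.1 -0.3] Fax 2.68 Flat [-0.4 -0.2 -0.1]
```

```bash
python3 - <<'E'
from o import *
import cv2
s,M=show();z=M[:,2];n=s['eef_pos']+178.8*z
o=[]
for c,x,y in(("scene",266,150),("top",180,135)):
    i=read_camera(c)
    b=cv2.resize(i[y:y+75,x:x+50],(400,600),interpolation=cv2.INTER_CUBIC)
    for q,col in((n,(0,255,0)),(mouth,(0,0,255)),(mouth+135*d,(255,0,0))):
        v=(proj(c,q)-[x,y]+.5)*8;cv2.circle(b,tuple(int(a) for a in v),3,col,-1)
    o.append(b)
cv2.imwrite("pics/m7.png",np.hstack(o))
E
```

```text
t 9.15 tcp [555.1 164.3 243.6] z [ 0.3473 -0.129  -0.9288] y [ 0.856 -0.36   0.37 ] F [ 0.5 -0.5 -2.6] M [0.04 0.47 0.04] op 0.191 g 29.9996817111969 q [ 0.28  0.31  1.84 -0.34  0.71  0.9 ]
```

View pics/m7.png

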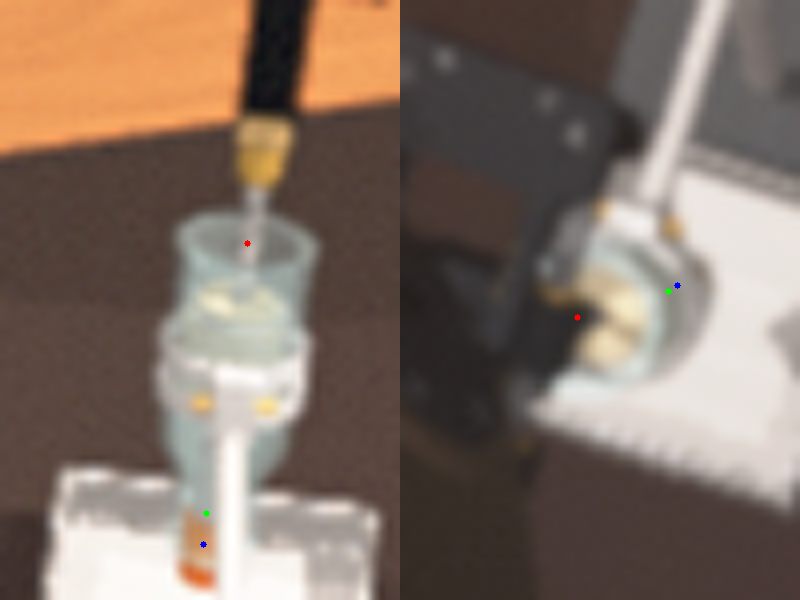

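The bung has moved down about 4 px in the scene view and now protrudes at (198,575), so it is sliding; force relaxes in the rest row. I'll sample while moving.

>>> {"op": "move_arm", "data": {"commands": [[[0.1, -0.04, -0.28], [0, 0, 0], 0], [[0.1, -0.04, -0.28], [0, 0, 0], 0]]}}

```text
t: 9.45
eef_pos: [557.1, 163.6, 238.4]
tcp_rot: [2.762, -0.015, 1.179]
ft_force: [1.0, -0.6, -2.6]
opening: 0.188
grip_force: 30.0
```

>>> {"op": "move_arm", "data": {"commands": [[[0.1, -0.04, -0.28], [0, 0, 0], 0], [[0.1, -0.04, -0.28], [0, 0, 0], 0]]}}

```text
t: 9.65
eef_pos: [559.1, 162.7, 232.3]
tcp_rot: [2.762, -0.014, 1.179]
ft_force: [-0.2, 0.6, -1.7]
opening: 0.191
grip_force: 30.0
```

```bash
python3 -c "
from o import *
ins()"
```

```text
t 9.65 tcp [559.1 162.7 232.3] z [ 0.3472 -0.129  -0.9289] y [ 0.856 -0.36   0.37 ] F [-0.2  0.6 -1.7] M [0.08 0.45 0.05] op 0.191 g 29.999779164791107 q [ 0.27  0.32  1.85 -0.35  0.69  0.91]
along 133.2 lat [-1.2  0.  -0.4] Fax 1.46 Flat [-0.7  0.8 -0.4]
```

```bash
cat >> o.py <<'E'
import cv2
def orange():
    for c,(x,y,w,h) in(("scene",(265,195,60,60)),("top",(170,140,90,70))):
        i=read_camera(c)[y:y+h,x:x+w].astype(int);b,g,r=i[...,0],i[...,1],i[...,2]
        m=((r-b>60)&(r-g>45)).astype(np.uint8)
        n,l,st,ce=cv2.connectedComponentsWithStats(m)
        print(c,[(st[k].tolist(),(ce[k]+[x,y]).round(1).tolist()) for k in range(1,n) if st[k][4]>3])
E
python3 - <<'E'
from o import *
im=cv2.imread("s.png")[195:255,265:325].astype(int);b,g,r=im[...,0],im[...,1],im[...,2]
v,u=np.nonzero((r-b>60)&(r-g>45));print("orig",len(u),u.mean()+265,v.min()+195,v.max()+195)
orange()
for z in (65,): print(proj("scene",mouth+135*d),proj("scene",mouth+107*d))
E
```

```text
orig 20 290.75 210 218
scene []
top []
[290.88139888 217.60692558] [291.98998241 210.11514601]
```

>>> {"op": "move_arm", "data": {"commands": [[[0.1, -0.04, -0.28], [0, 0, 0], 0], [[0.04, -0.02, -0.1], [0, 0, 0], 0], [[0, 0, 0], [0, 0, 0], 0]]}}

```text
t: 10.05
eef_pos: [560.4, 162.2, 228.9]
tcp_rot: [2.762, -0.015, 1.179]
ft_force: [-0.2, 0.4, -2.2]
opening: 0.184
grip_force: 30.0
```

```bash
python3 -c "
from o import *
ins();orange()"
```

```text
t 10.05 tcp [560.4 162.2 228.9] z [ 0.3474 -0.1289 -0.9288] y [ 0.856 -0.36   0.37 ] F [-0.2  0.4 -2.2] M [-0.01  0.44  0.  ] op 0.184 g 29.999746084213257 q [ 0.27  0.33  1.85 -0.35  0.68  0.91]
along 137.0 lat [-1.1 -0.  -0.4] Fax 1.97 Flat [-0.8  0.7 -0.4]
scene [([35, 33, 6, 4, 17], [302.9, 229.1]), ([36, 39, 3, 2, 6], [302.0, 234.5])]
top []
```

The bung is out (now seen at scene (303,230), beside the post). Next I feel for the shoulder.

>>> {"op": "move_arm", "data": {"commands": [[[0.07, -0.03, -0.19], [0, 0, 0], 0], [[0, 0, 0], [0, 0, 0], 0]]}}

```text
t: 10.35
eef_pos: [561.1, 161.9, 227.0]
tcp_rot: [2.762, -0.015, 1.179]
ft_force: [1.5, -0.0, -2.1]
opening: 0.187
grip_force: 30.0
```

>>> {"op": "move_arm", "data": {"commands": [[[0.07, -0.02, -0.19], [0, 0, 0], 0], [[0, 0, 0], [0, 0, 0], 0]]}}

```text
t: 10.55
eef_pos: [561.8, 161.7, 225.0]
tcp_rot: [2.762, -0.015, 1.179]
ft_force: [-0.8, -0.3, -1.5]
opening: 0.186
grip_force: 30.0
```

```bash
python3 -c "
from o import *
ins();print(onplane('scene',(302.9,229.1),17),onplane('scene',(302.9,229.1),30))"
```

```text
t 10.55 tcp [561.8 161.7 225. ] z [ 0.3474 -0.1289 -0.9288] y [ 0.856 -0.36   0.37 ] F [-0.8 -0.3 -1.5] M [ 0.02  0.43 -0.01] op 0.186 g 29.999674558639526 q [ 0.27  0.33  1.85 -0.36  0.67  0.91]
along 141.1 lat [-1.1  0.  -0.4] Fax 1.19 Flat [-1.2 -0.2 -0.4]
[642.1990182 179.7303053] [650.41659758 175.60681358]
```

>>> {"op": "move_arm", "data": {"commands": [[[0.07, -0.03, -0.19], [0, 0, 0], 0], [[0, 0, 0], [0, 0, 0], 0]]}}

```text
t: 10.75
eef_pos: [562.5, 161.3, 223.1]
tcp_rot: [2.762, -0.015, 1.179]
ft_force: [0.1, 0.3, -1.1]
opening: 0.189
grip_force: 30.0
```

>>> {"op": "move_arm", "data": {"commands": [[[0.07, -0.02, -0.19], [0, 0, 0], 0], [[0, 0, 0], [0, 0, 0], 0]]}}

```text
t: 10.95
eef_pos: [563.2, 161.2, 221.2]
tcp_rot: [2.762, -0.015, 1.179]
ft_force: [0.3, -0.4, -1.7]
opening: 0.187
grip_force: 30.0
```

>>> {"op": "move_arm", "data": {"commands": [[[0.07, -0.03, -0.19], [0, 0, 0], 0], [[0, 0, 0], [0, 0, 0], 0]]}}

```text
t: 11.15
eef_pos: [563.9, 160.9, 219.3]
tcp_rot: [2.762, -0.015, 1.179]
ft_force: [-0.6, -0.1, -1.5]
opening: 0.186
grip_force: 30.0
```

```bash
python3 -c "
from o import *
ins()"
```

```text
t 11.15 tcp [563.9 160.9 219.3] z [ 0.3473 -0.1289 -0.9288] y [ 0.856 -0.36   0.37 ] F [-0.6 -0.1 -1.5] M [0.08 0.45 0.02] op 0.186 g 29.99973177909851 q [ 0.27  0.34  1.86 -0.36  0.66  0.92]
along 147.2 lat [-1.2 -0.  -0.4] Fax 1.2 Flat [-1.   0.1 -0.4]
```

>>> {"op": "move_arm", "data": {"commands": [[[0.07, -0.02, -0.19], [0, 0, 0], 0], [[0, 0, 0], [0, 0, 0], 0]]}}

```text
t: 11.35
eef_pos: [564.6, 160.7, 217.4]
tcp_rot: [2.762, -0.015, 1.179]
ft_force: [0.2, -0.5, -2.4]
opening: 0.186
grip_force: 30.0
```

>>> {"op": "move_arm", "data": {"commands": [[[0.07, -0.03, -0.19], [0, 0, 0], 0], [[0, 0, 0], [0, 0, 0], 0]]}}

```text
t: 11.55
eef_pos: [565.5, 160.5, 215.7]
tcp_rot: [2.762, -0.015, 1.179]
ft_force: [-0.0, 1.0, -0.8]
opening: 0.189
grip_force: 30.0
```

>>> {"op": "move_arm", "data": {"commands": [[[0.07, -0.02, -0.19], [0, 0, 0], 0], [[0, 0, 0], [0, 0, 0], 0]]}}

```text
t: 11.75
eef_pos: [566.4, 160.5, 214.0]
tcp_rot: [2.761, -0.016, 1.179]
ft_force: [0.2, 2.2, 0.9]
opening: 0.187
grip_force: 30.0
```

```bash
python3 -c "
from o import *
ins()"
```

```text
t 11.75 tcp [566.4 160.5 214. ] z [ 0.3485 -0.1283 -0.9285] y [ 0.856 -0.36   0.371] F [0.2 2.2 0.9] M [0.56 0.16 0.24] op 0.187 g 30.000075101852417 q [ 0.26  0.35  1.86 -0.36  0.64  0.92]
along 153.1 lat [-0.6  0.5 -0.3] Fax -1.03 Flat [ 0.6  2.1 -0.1]
```

>>> {"op": "move_arm", "data": {"commands": [[[0.03, 0.05, -0.1], [0, 0, 0], 0], [[0, 0, 0], [0, 0, 0], 0]]}}

```text
t: 11.95
eef_pos: [566.7, 160.9, 213.1]
tcp_rot: [2.761, -0.015, 1.179]
ft_force: [1.7, 2.1, 1.2]
opening: 0.187
grip_force: 30.0
```

>>> {"op": "move_arm", "data": {"commands": [[[0.03, 0.03, -0.1], [0, 0, 0], 0], [[0, 0, 0], [0, 0, 0], 0]]}}

```text
t: 12.15
eef_pos: [567.0, 161.1, 212.1]
tcp_rot: [2.761, -0.015, 1.179]
ft_force: [1.7, 0.4, 3.7]
opening: 0.189
grip_force: 30.0
```

```bash
python3 -c "
from o import *
ins()"
```

```text
t 12.15 tcp [567.  161.1 212.1] z [ 0.3486 -0.1287 -0.9284] y [ 0.856 -0.36   0.371] F [1.7 0.4 3.7] M [ 0.13 -0.38  0.15] op 0.189 g 29.99963790178299 q [ 0.26  0.36  1.86 -0.37  0.64  0.92]
along 155.0 lat [-0.6  1.2 -0.4] Fax -2.86 Flat [2.7 0.1 1. ]
```

>>> {"op": "move_arm", "data": {"commands": [[[0.07, -0.01, -0.07], [0, 0, 0], 0], [[0, 0, 0], [0, 0, 0], 0]]}}

```text
t: 12.35
eef_pos: [567.5, 161.0, 211.3]
tcp_rot: [2.762, -0.015, 1.179]
ft_force: [0.6, 1.6, 3.8]
opening: 0.185
grip_force: 30.0
```

>>> {"op": "move_arm", "data": {"commands": [[[0.04, -0.01, -0.07], [0, 0, 0], 0], [[0, 0, 0], [0, 0, 0], 0]]}}

```text
t: 12.55
eef_pos: [567.8, 160.9, 210.8]
tcp_rot: [2.762, -0.015, 1.179]
ft_force: [-0.3, 1.9, 6.8]
opening: 0.189
grip_force: 30.0
```

```bash
python3 -c "
from o import *
ins()"
```

```text
t 12.55 tcp [567.8 160.9 210.8] z [ 0.3481 -0.1286 -0.9286] y [ 0.856 -0.36   0.371] F [-0.3  1.9  6.8] M [ 0.28 -0.2   0.16] op 0.189 g 30.00040590763092 q [ 0.26  0.36  1.86 -0.37  0.64  0.92]
along 156.5 lat [-0.3  1.3 -0.3] Fax -6.61 Flat [2.  1.  0.6]
```

>>> {"op": "move_arm", "data": {"commands": [[[0.02, -0.01, -0.06], [0, 0, 0], 0], [[0, 0, 0], [0, 0, 0], 0], [[0, 0, 0], [0, 0, 0], 0]]}}

```text
t: 12.85
eef_pos: [568.0, 160.9, 210.6]
tcp_rot: [2.761, -0.016, 1.179]
ft_force: [-4.0, 2.3, 9.0]
opening: 0.191
grip_force: 30.0
```

```bash
python3 -c "
from o import *
ins()"
```

```text
t 12.85 tcp [568.  160.9 210.6] z [ 0.3486 -0.1285 -0.9284] y [ 0.856 -0.36   0.371] F [-4.   2.3  9. ] M [0.25 0.11 0.08] op 0.191 g 30.001358091831207 q [ 0.26  0.36  1.86 -0.37  0.64  0.92]
along 156.7 lat [-0.2  1.3 -0.3] Fax -10.02 Flat [-0.5  1.  -0.3]
```

>>> {"op": "move_arm", "data": {"commands": [[[-0.35, 0.13, 0.93], [0, 0, 0], 0], [[-0.35, 0.13, 0.93], [0, 0, 0], 0], [[-0.35, 0.13, 0.93], [0, 0, 0], 0], [[-0.35, 0.13, 0.93], [0, 0, 0], 0], [[-0.35, 0.13, 0.93], [0, 0, 0], 0], [[-0.35, 0.13, 0.93], [0, 0, 0], 0], [[-0.35, 0.13, 0.93], [0, 0, 0], 0], [[0, 0, 0], [0, 0, 0], 0], [[0, 0, 0], [0, 0, 0], 0]]}}

```text
t: 13.75
eef_pos: [543.4, 169.8, 275.1]
tcp_rot: [2.762, -0.015, 1.179]
ft_force: [0.1, 0.6, -1.5]
opening: 0.185
grip_force: 30.0
```

```bash
python3 -c "
from o import *
ins()"
```

```text
t 13.75 tcp [543.4 169.8 275.1] z [ 0.3479 -0.1288 -0.9287] y [ 0.856 -0.36   0.371] F [ 0.1  0.6 -1.5] M [ 0.07  0.49 -0.01] op 0.185 g 29.99969244003296 q [ 0.29  0.26  1.82 -0.32  0.78  0.89]
along 87.1 lat [-0.8  1.3 -0.5] Fax 1.31 Flat [-0.4  0.8 -0.3]
```

>>> {"op": "move_arm", "data": {"commands": [[[0.35, -0.13, -0.93], [0, 0, 0], 0], [[0.35, -0.13, -0.93], [0, 0, 0], 0], [[0.35, -0.13, -0.93], [0, 0, 0], 0], [[0.35, -0.13, -0.93], [0, 0, 0], 0], [[0.35, -0.13, -0.93], [0, 0, 0], 0], [[0.35, -0.13, -0.93], [0, 0, 0], 0], [[0.17, -0.06, -0.46], [0, 0, 0], 0], [[0, 0, 0], [0, 0, 0], 0]]}}

```text
t: 14.55
eef_pos: [566.6, 161.4, 214.1]
tcp_rot: [2.762, -0.015, 1.179]
ft_force: [0.5, 0.4, -0.6]
opening: 0.188
grip_force: 30.0
```

```bash
python3 -c "
from o import *
ins()"
```

```text
t 14.55 tcp [566.6 161.4 214.1] z [ 0.3477 -0.1288 -0.9287] y [ 0.856 -0.36   0.37 ] F [ 0.5  0.4 -0.6] M [0.09 0.18 0.09] op 0.188 g 29.999689757823944 q [ 0.27  0.35  1.86 -0.37  0.65  0.92]
along 152.9 lat [-0.4  1.3 -0.3] Fax 0.68 Flat [0.3 0.4 0. ]
```

>>> {"op": "move_arm", "data": {"commands": [[[0.07, -0.03, -0.19], [0, 0, 0], 0], [[0.04, -0.01, -0.09], [0, 0, 0], 0], [[0, 0, 0], [0, 0, 0], 0]]}}

```text
t: 14.85
eef_pos: [567.4, 161.1, 212.3]
tcp_rot: [2.761, -0.015, 1.179]
ft_force: [-0.6, 0.7, 1.4]
opening: 0.19
grip_force: 30.0
```

>>> {"op": "move_arm", "data": {"commands": [[[0.04, -0.02, -0.09], [0, 0, 0], 0], [[0, 0, 0], [0, 0, 0], 0]]}}

```text
t: 15.05
eef_pos: [567.8, 161.0, 211.3]
tcp_rot: [2.761, -0.015, 1.179]
ft_force: [-0.5, 1.1, 3.4]
opening: 0.186
grip_force: 30.0
```

>>> {"op": "move_arm", "data": {"commands": [[[0.03, -0.01, -0.1], [0, 0, 0], 0], [[0, 0, 0], [0, 0, 0], 0], [[0, 0, 0], [0, 0, 0], 0]]}}

```text
t: 15.35
eef_pos: [568.1, 160.9, 210.6]
tcp_rot: [2.761, -0.016, 1.179]
ft_force: [-3.7, 2.4, 8.7]
opening: 0.185
grip_force: 30.0
```

```bash
python3 -c "
from o import *
ins()"
```

```text
t 15.35 tcp [568.1 160.9 210.6] z [ 0.3488 -0.1284 -0.9283] y [ 0.856 -0.36   0.371] F [-3.7  2.4  8.7] M [0.19 0.38 0.04] op 0.185 g 30.001278519630432 q [ 0.26  0.36  1.86 -0.37  0.64  0.92]
along 156.7 lat [-0.1  1.4 -0.2] Fax -9.71 Flat [-0.4  1.1 -0.3]
```

Same depth and about 11 N of bearing force. Second stroke.

>>> {"op": "move_arm", "data": {"commands": [[[-0.35, 0.13, 0.93], [0, 0, 0], 0], [[-0.35, 0.13, 0.93], [0, 0, 0], 0], [[-0.35, 0.13, 0.93], [0, 0, 0], 0], [[-0.35, 0.13, 0.93], [0, 0, 0], 0], [[-0.35, 0.13, 0.93], [0, 0, 0], 0], [[-0.35, 0.13, 0.93], [0, 0, 0], 0], [[-0.35, 0.13, 0.93], [0, 0, 0], 0], [[0, 0, 0], [0, 0, 0], 0], [[0, 0, 0], [0, 0, 0], 0]]}}

```text
t: 16.25
eef_pos: [543.4, 169.9, 275.1]
tcp_rot: [2.762, -0.015, 1.179]
ft_force: [-0.5, -0.6, -1.9]
opening: 0.188
grip_force: 30.0
```

>>> {"op": "move_arm", "data": {"commands": [[[0.35, -0.13, -0.93], [0, 0, 0], 0], [[0.35, -0.13, -0.93], [0, 0, 0], 0], [[0.35, -0.13, -0.93], [0, 0, 0], 0], [[0.35, -0.13, -0.93], [0, 0, 0], 0], [[0.35, -0.13, -0.93], [0, 0, 0], 0], [[0.35, -0.13, -0.93], [0, 0, 0], 0], [[0.17, -0.06, -0.46], [0, 0, 0], 0], [[0, 0, 0], [0, 0, 0], 0]]}}

```text
t: 17.05
eef_pos: [566.6, 161.4, 214.1]
tcp_rot: [2.762, -0.015, 1.179]
ft_force: [0.7, 0.4, -1.1]
opening: 0.19
grip_force: 30.0
```

>>> {"op": "move_arm", "data": {"commands": [[[0.07, -0.03, -0.19], [0, 0, 0], 0], [[0.04, -0.01, -0.09], [0, 0, 0], 0], [[0, 0, 0], [0, 0, 0], 0]]}}

```text
t: 17.35
eef_pos: [567.4, 161.2, 212.3]
tcp_rot: [2.761, -0.015, 1.179]
ft_force: [-0.5, 0.4, 0.9]
opening: 0.192
grip_force: 30.0
```

>>> {"op": "move_arm", "data": {"commands": [[[0.04, -0.02, -0.09], [0, 0, 0], 0], [[0, 0, 0], [0, 0, 0], 0]]}}

```text
t: 17.55
eef_pos: [567.8, 161.0, 211.2]
tcp_rot: [2.761, -0.015, 1.179]
ft_force: [-2.9, 0.4, 3.5]
opening: 0.189
grip_force: 30.0
```

>>> {"op": "move_arm", "data": {"commands": [[[0.03, -0.01, -0.1], [0, 0, 0], 0], [[0, 0, 0], [0, 0, 0], 0], [[0, 0, 0], [0, 0, 0], 0]]}}

```text
t: 17.85
eef_pos: [568.1, 160.9, 210.6]
tcp_rot: [2.761, -0.016, 1.179]
ft_force: [-3.4, 1.7, 8.6]
opening: 0.189
grip_force: 30.0
```

```bash
python3 -c "
from o import *
ins()"
```

```text
t 17.85 tcp [568.1 160.9 210.6] z [ 0.3488 -0.1284 -0.9283] y [ 0.856 -0.36   0.371] F [-3.4  1.7  8.6] M [0.18 0.4  0.05] op 0.189 g 30.001240074634552 q [ 0.26  0.36  1.86 -0.37  0.64  0.92]
along 156.7 lat [-0.1  1.4 -0.2] Fax -9.38 Flat [-0.2  0.5 -0.1]
```

>>> {"op": "move_arm", "data": {"commands": [[[-0.35, 0.13, 0.93], [0, 0, 0], 0], [[-0.7, 0.26, 1.86], [0, 0, 0], 0], [[-0.7, 0.26, 1.86], [0, 0, 0], 0], [[-0.7, 0.26, 1.86], [0, 0, 0], 0], [[-0.7, 0.26, 1.86], [0, 0, 0], 0], [[-0.7, 0.26, 1.86], [0, 0, 0], 0], [[-0.7, 0.26, 1.86], [0, 0, 0], 0], [[-0.7, 0.26, 1.86], [0, 0, 0], 0], [[-0.7, 0.26, 1.86], [0, 0, 0], 0], [[-0.7, 0.26, 1.86], [0, 0, 0], 0]]}}

```text
t: 18.85
eef_pos: [500.4, 185.3, 387.1]
tcp_rot: [2.764, -0.014, 1.178]
ft_force: [-0.2, 0.2, -2.2]
opening: 0.187
grip_force: 30.0
```

>>> {"op": "move_arm", "data": {"commands": [[[-0.3, 0.1, 1.5], [0, 0, 0], 0], [[0.5, -1.5, 0.5], [0, 0, 0], 0], [[1, -3.2, 0], [0.63, 1.7, 0], 0], [[1, -3.2, 0], [0.63, 1.7, 0], 0], [[1, -3.2, 0], [0.63, 1.7, 0], 0], [[1, -3.2, 0], [0.63, 1.7, 0], 0], [[1, -3.2, 0], [0.63, 1.7, 0], 0], [[1, -3.2, 0], [0.63, 1.7, 0], 0], [[1, -3.2, 0], [0.63, 1.7, 0], 0], [[1, -3.2, 0], [0.63, 1.7, 0], 0]]}}

```text
t: 19.85
eef_pos: [583.0, -85.8, 406.5]
tcp_rot: [3.018, -0.005, 1.176]
ft_force: [-0.6, -0.7, -2.0]
opening: 0.187
grip_force: 30.0
```

>>> {"op": "move_arm", "data": {"commands": [[[1, -3.2, 0], [0.63, 1.7, 0], 0], [[1, -3.2, 0], [0.63, 1.7, 0], 0], [[0.5, -2, 0], [0.63, 1.7, 0], 0], [[0, 0, 0], [0.63, 1.7, 0], 0], [[0, 0, 0], [0, 0, 0], 0]]}}

```text
t: 20.35
eef_pos: [608.4, -169.2, 405.5]
tcp_rot: [-3.139, -0.0, 1.175]
ft_force: [0.7, 0.3, -2.5]
opening: 0.187
grip_force: 30.0
```

```bash
python3 -c "
from o import *
s,M=show();print('nose',s['eef_pos']+178.8*M[:,2],'tgt',np.array([620.1,-193.3])-s['eef_pos'][:2]);orange()"
```

```text
t 20.35 tcp [ 608.4 -169.2  405.5] z [-0.0027  0.0013 -1.    ] y [ 0.923 -0.386 -0.003] F [ 0.7  0.3 -2.5] M [-0.11  0.08  0.03] op 0.187 g 29.99974697828293 q [-0.38  0.39  1.23  0.    1.52  0.02]
nose [ 607.92726606 -168.97302629  226.70216156] tgt [ 11.69752885 -24.10214545]
scene [([35, 33, 6, 4, 21], [302.8, 229.4]), ([36, 39, 3, 2, 6], [302.0, 234.5])]
top [([32, 27, 8, 6, 26], [205.3, 169.5])]
```

>>> {"op": "move_arm", "data": {"commands": [[[0.6, -1.2, -1], [0, 0, 0], 0], [[0.57, -1.2, -1], [0, 0, 0], 0], [[0, 0, -2], [0, 0, 0], 0], [[0, 0, -2], [0, 0, 0], 0], [[0, 0, -2], [0, 0, 0], 0], [[0, 0, 0], [0, 0, 0], 0], [[0, 0, 0], [0, 0, 0], 0]]}}

```text
t: 21.15
eef_pos: [620.3, -193.0, 326.4]
tcp_rot: [-3.141, 0.0, 1.176]
ft_force: [0.0, 0.4, -1.7]
opening: 0.19
grip_force: 30.0
```

```bash
python3 - <<'E'
from o import *
s,M=show();z=M[:,2];p=s['eef_pos']
print("bung",tri((302.8,229.4),(205.3,169.5)))
o=[]
for c,x,y in(("scene",155,185),("top",300,130)):
    i=read_camera(c)
    b=cv2.resize(i[y:y+75,x:x+50],(400,600),interpolation=cv2.INTER_CUBIC)
    for q,col in((p+178.8*z,(0,255,0)),(p+142*z,(255,0,255)),(p+45*z,(0,0,255)),([620.5,-195.5,85],(255,0,0))):
        v=(proj(c,q)-[x,y]+.5)*8;cv2.circle(b,tuple(int(a) for a in v),3,col,-1)
    o.append(b)
cv2.imwrite("pics/m8.png",np.hstack(o))
E
```

```text
t 21.15 tcp [ 620.3 -193.   326.4] z [-4.e-04  1.e-04 -1.e+00] y [ 0.923 -0.385 -0.   ] F [ 0.   0.4 -1.7] M [-0.1   0.07  0.04] op 0.19 g 29.999651312828064 q [-0.4   0.45  1.33 -0.    1.36 -0.01]
bung (array([641.47932388, 176.55434365,  14.31229015]), np.float64(0.9978540539003689))
```

View pics/m8.png

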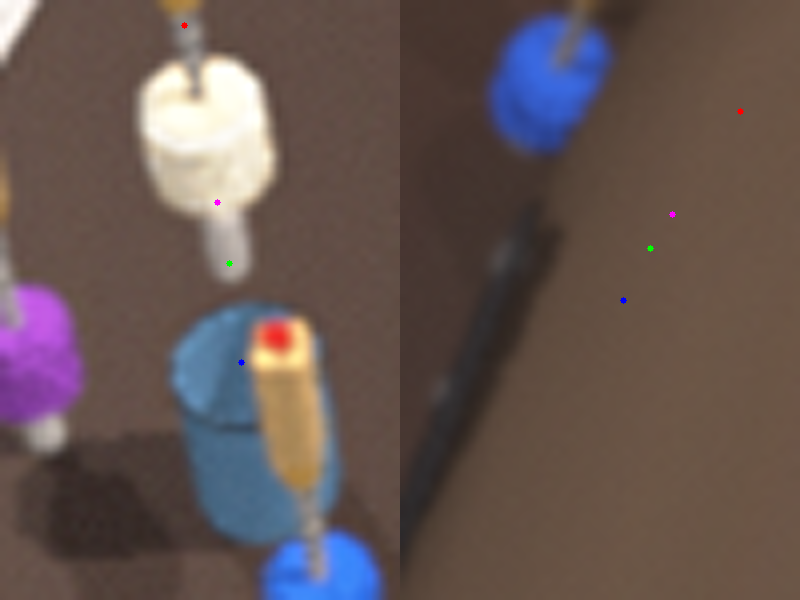

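The brush is straight and over the jar opening (nose (233,275), jar centre (246,365)). The bung lies in the tray at z of about 14. Lowering.

>>> {"op": "move_arm", "data": {"commands": [[[0, 0, -2], [0, 0, 0], 0], [[0, 0, -2], [0, 0, 0], 0], [[0, 0, -2], [0, 0, 0], 0], [[0, 0, -1.5], [0, 0, 0], 0], [[0, 0, -1.5], [0, 0, 0], 0], [[0, 0, 0], [0, 0, 0], 0]]}}

```text
t: 21.85
eef_pos: [619.9, -192.5, 235.6]
tcp_rot: [-3.14, 0.0, 1.176]
ft_force: [-0.4, 0.3, -2.3]
opening: 0.191
grip_force: 30.0
```

>>> {"op": "move_arm", "data": {"commands": [[[0, 0, -1.5], [0, 0, 0], 0], [[0, 0, -1.5], [0, 0, 0], 0], [[0, 0, -1], [0, 0, 0], 0], [[0, 0, -0.5], [0, 0, 0], 0], [[0, 0, -0.3], [0, 0, 0], 0], [[0, 0, 0], [0, 0, 0], 0]]}}

```text
t: 22.45
eef_pos: [620.3, -192.7, 188.9]
tcp_rot: [3.141, 0.0, 1.176]
ft_force: [-1.1, -0.1, -1.2]
opening: 0.19
grip_force: 30.0
```

```bash
python3 -c "
from o import *
show()"
```

```text
t 22.45 tcp [ 620.3 -192.7  188.9] z [ 4.e-04 -2.e-04 -1.e+00] y [ 0.923 -0.385  0.   ] F [-1.1 -0.1 -1.2] M [-0.11  0.07  0.01] op 0.19 g 29.999640583992004 q [-0.4   0.55  1.52 -0.    1.07 -0.01]
```

>>> {"op": "move_arm", "data": {"commands": [[[0, 0, -0.2], [0, 0, 0], 0], [[0, 0, -0.1], [0, 0, 0], 0], [[0, 0, 0], [0, 0, 0], 0]]}}

```text
t: 22.75
eef_pos: [620.2, -192.6, 185.7]
tcp_rot: [3.141, -0.0, 1.176]
ft_force: [0.5, -0.1, -0.9]
opening: 0.19
grip_force: 30.0
```

>>> {"op": "move_arm", "data": {"commands": [[[0, 0, -0.1], [0, 0, 0], 0], [[0, 0, 0], [0, 0, 0], 0]]}}

```text
t: 22.95
eef_pos: [620.2, -192.7, 184.8]
tcp_rot: [3.141, 0.0, 1.176]
ft_force: [0.2, -0.2, -0.7]
opening: 0.188
grip_force: 30.0
```

>>> {"op": "move_arm", "data": {"commands": [[[0, 0, -0.1], [0, 0, 0], 0], [[0, 0, 0], [0, 0, 0], 0]]}}

```text
t: 23.15
eef_pos: [620.3, -192.6, 184.7]
tcp_rot: [3.14, 0.0, 1.176]
ft_force: [-2.3, 1.0, 6.8]
opening: 0.191
grip_force: 30.0
```

On the jar floor. Release and withdraw upward.

>>> {"op": "move_arm", "data": {"commands": [[[0, 0, 0.05], [0, 0, 0], 0.25], [[0, 0, 0], [0, 0, 0], 0.4], [[0, 0, 0], [0, 0, 0], 0.6], [[0, 0, 0], [0, 0, 0], 0.6], [[0, 0, 0], [0, 0, 0], 0.6], [[0, 0, 1], [0, 0, 0], 0.6], [[0, 0, 2], [0, 0, 0], 0.6], [[0, 0, 3], [0, 0, 0], 0.6], [[0, 0, 3], [0, 0, 0], 0.6], [[0, 0, 3], [0, 0, 0], 0.6]]}}

```text
t: 24.15
eef_pos: [620.0, -192.5, 306.1]
tcp_rot: [3.141, 0.0, 1.176]
ft_force: [0.4, 0.1, -0.1]
opening: 0.599
grip_force: 0.0
```

>>> {"op": "move_arm", "data": {"commands": [[[-2, 1, 3], [0, 0, 0], 0.6], [[-3, 3, 2], [0, 0, 0], 0.6], [[-3, 3, 0], [0, 0, 0], 0.6], [[-3, 3, 0], [0, 0, 0], 0.6], [[-3, 3, 0], [0, 0, 0], 0.6], [[-2, 3, 0], [0, 0, 0], 0.6], [[0, 3, 0], [0, 0, 0], 0.6], [[0, 3, 0], [0, 0, 0], 0.6], [[0, 0, 0], [0, 0, 0], 0.6], [[0, 0, 0], [0, 0, 0], 0.6]]}}

```text
t: 25.15
eef_pos: [460.1, 27.7, 354.7]
tcp_rot: [3.141, -0.0, 1.177]
ft_force: [1.0, 0.3, 0.1]
opening: 0.602
grip_force: 0.0
```

```bash
python3 - <<'E'
from o import *
show();orange()
for c,f in(("scene","s.png"),("top","t.png")):
    i=read_camera(c);o=cv2.imread(f)
    w=((i.min(2)>150)).astype(np.uint8); w0=(o.min(2)>150).astype(np.uint8)
    # red tips, before/after
    for nm,im in(("before",o),("after",i)):
        a=im.astype(int);m=((a[...,2]>150)&(a[...,2]-a[...,1]>90)).astype(np.uint8)
        n,l,st,ce=cv2.connectedComponentsWithStats(m)
        print(c,nm,[ce[k].round(1).tolist() for k in range(1,n) if 2<st[k][4]<60])
    D=cv2.absdiff(i,o).max(2)>60
    n,l,st,ce=cv2.connectedComponentsWithStats(D.astype(np.uint8))
    print("diff",[st[k].tolist() for k in range(1,n) if st[k][4]>8])
E
```

```text
t 25.15 tcp [460.1  27.7 354.7] z [ 1.e-03 -3.e-04 -1.e+00] y [ 0.924 -0.383  0.001] F [1.  0.3 0.1] M [-0.05  0.12 -0.  ] op 0.602 g 0.0 q [-0.08  0.12  1.72 -0.    1.3   0.31]
scene [([35, 33, 6, 4, 21], [302.8, 229.4]), ([36, 39, 3, 2, 6], [302.0, 234.5])]
top []
scene before [[391.4, 159.4], [454.3, 177.0], [147.3, 193.7], [179.4, 198.4], [459.8, 208.8], [158.1, 225.5], [189.5, 226.6]]
scene after [[391.4, 159.2], [147.5, 193.6], [179.5, 198.0], [458.3, 207.7], [158.2, 225.5], [189.3, 226.9]]
diff [[269, 0, 10, 21, 120], [349, 0, 13, 13, 42], [376, 0, 19, 38, 201], [389, 0, 12, 11, 66], [408, 0, 17, 14, 48], [401, 3, 5, 9, 25], [225, 5, 45, 27, 749], [403, 8, 21, 22, 257], [362, 13, 6, 11, 28], [386, 14, 16, 33, 145], [271, 21, 13, 27, 211], [221, 22, 2, 12, 13], [217, 39, 7, 8, 33], [365, 49, 26, 33, 359], [391, 49, 23, 8, 109], [227, 55, 58, 72, 1852], [188, 60, 5, 6, 18], [394, 60, 7, 13, 31], [366, 63, 4, 5, 15], [400, 72, 10, 4, 28], [381, 80, 14, 5, 35], [413, 83, 4, 3, 9], [368, 84, 5, 15, 43], [409, 87, 6, 4, 16], [396, 88, 8, 17, 53], [132, 90, 46, 26, 451], [191, 93, 26
[... 639 characters left out ...]
1479], [257, 137, 26, 17, 199], [255, 161, 6, 14, 37], [242, 164, 6, 9, 40], [208, 216, 6, 7, 22], [260, 222, 13, 16, 161], [391, 222, 11, 17, 60], [280, 227, 11, 10, 63], [381, 230, 11, 13, 41], [405, 235, 24, 6, 53], [399, 242, 9, 7, 13], [407, 242, 37, 12, 223], [393, 245, 22, 26, 71], [409, 248, 15, 13, 32], [407, 253, 8, 8, 22], [428, 256, 4, 6, 12], [413, 259, 57, 31, 669], [184, 266, 112, 87, 2510], [122, 276, 58, 41, 937], [0, 282, 50, 52, 1391], [443, 291, 8, 5, 14], [429, 291, 69, 68, 1720], [440, 299, 11, 4, 18], [228, 302, 25, 25, 385], [292, 315, 120, 44, 2551], [153, 321, 93, 63, 3672], [0, 348, 21, 36, 402], [233, 359, 8, 8, 54], [290, 358, 6, 9, 39], [420, 358, 92, 26, 1298]]
```

```bash
python3 - <<'E'
from o import *
for c,f,(x0,y0,x1,y1) in(("scene","s.png",(90,175,145,215)),("top","t.png",(375,225,430,275))):
    for im in(cv2.imread(f),read_camera(c)):
        a=im[y0:y1,x0:x1].astype(float)+1;m=(a[...,2]/a[...,1]>2.6)
        v,u=np.nonzero(m);print(c,len(u),u.mean().round(1),v.mean().round(1),u.min(),u.max(),v.min(),v.max())
E
```

```text
scene 137 21.7 19.7 8 33 10 27
scene 140 21.4 19.7 8 33 9 28
top 252 32.6 29.5 18 49 16 45
top 238 32.7 29.3 18 49 16 45
```

The pliers are unmoved, so those differences were only shadow. Handing in.

```bash
python3 -c "
from cell import env
print(env.job_done())"
```

```text
the job is handed in; nothing more can be done
None
```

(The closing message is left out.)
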